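# Shut the marked stopcock in the bench water box

## Task

Pushing with the fingertips and lifting nothing, slide the grey cover of the white stopcock box all the way back onto the box's rear deck, against its end stop, so that the three valve handles lie open to view. Then find the handle that ends in a round ball and push it a quarter turn clockwise (seen from above) until it is fully shut. Leave the cover open, leave the other two handles as they are and do not disturb the other things on the bench.

Things in the scene. Friction and masses are not known exactly. Their poses are not given: they have to be found in the camera images.
- box: white open-topped stopcock box fixed to the bench, 262 (x) x 312 (y) mm, walls 85 mm high. Origin on the bench, z up; x runs from -130 to +132 mm, +x pointing from the well to the deck (roughly away from the robot), y +-156 mm. Three copper pipes leave the rear face, to x = 195 mm, under 45 mm high
- cover: loose grey plastic plate 126 (x) x 296 (y) x 6 mm, 0.15 to 0.31 kg, on the box's walls between the guide lips, 3 mm play each side. Origin at the centre of its underside, axes as the box. Slides along box x with about 1 to 3 N; origin at box x -64 to -45 mm at the start (over the well), +65 when against the end stop
- well (a point): centre of the floor of the box's well, where the valves stand (box x = -61 mm, 8 mm above the bench); the well spans box x -122 to 0 and y +-140 mm and is open upwards once the cover is pushed back
- deck (a point): centre of the box's solid rear deck (box x = 66 mm, 85 mm above the bench), x 0 to 132 mm. Guide lips 5 mm thick, 12 mm higher (97 mm), run along both sides of deck and well (inner faces y = +-151); an end stop as high stands at x 128 to 132
- ridge (a point): middle of the top edge of the cover's push ridge: a straight upright rib 8 mm thick in x, 150 mm long in y, 14 mm tall (91 to 105 mm above the bench), its middle 45 mm from the cover's origin on the -x (robot) side
- marked_valve: valve carrying the marked handle: brass valve fixed in the well, one of three in a row 82 mm apart along the box y, in any order. Origin at the underside of the box on the handle's vertical turning axis, axes parallel to the box; it lies at box x = -45 mm and y = -90, -8 or +74 mm
- marked_handle (a joint): angle of the marked handle in rad: 0 = fully open, the lever points along the box's -x (towards the robot) from its axis; grows clockwise seen from above to 1.571 = fully shut, against its stop, lever pointing along the box's +y. Starts at 0 to 0.2. Stiff with friction (0.1 N m), stays where it is left
- marked_end (a point): centre of the steel ball (24 mm diameter) ending the marked handle, 52 mm from the turning axis, 68 mm above the bench. The lever is a blade 8 mm thick, 58 to 74 mm above the bench, from a 22 mm hub on the axis (top at 75 mm) to the ball. Between 40 and 58 mm height there are only the hubs, and the ball's lowest 2 mm, below that pipes and valve bodies
- plain1_end (a point): end of one unmarked handle: the same steel blade and hub, square end without a ball, point 52 mm from its axis and 68 mm above the bench; starts open, pointing to the box's -x within 0.2 rad clockwise
- plain2_end (a point): end of the other unmarked handle, exactly like the first
- lunchbox: bystander: pink plastic lunchbox with lid, 184 x 126 x 68 mm, origin at the centre of its underside
- ramekin: bystander: small white ceramic ramekin, 84 mm diameter, 45 mm tall, origin at the centre of its underside
- jar: bystander: glass jar, 60 mm diameter, 95 mm tall, origin at the centre of its underside
- can: bystander: plain steel can, 60 mm diameter, 70 mm tall, origin at the centre of its underside
- mug: bystander: blue ceramic mug, 80 mm diameter, 85 mm tall, origin at the centre of its underside
- spoon: bystander: wooden spoon lying on the lunchbox lid, 160 mm long, origin under its middle

How it is judged:
By the outcome, as a careful person would: the job done as asked, in the order asked, and still so for the second after the job is handed in, with the robot touching nothing.
It also fails if it takes over 45 s, if anything falls off the work surface, if the arm or the gripper's body presses on something with over 40 N, if the wrist force passes 120 N, or if a joint passes its speed limit or range.

## Robot

A 6-joint arm with a two-finger parallel gripper is mounted at the origin on the work surface. World frame = base frame: x ahead of the robot, y to its left, z up, the work surface at z = 0. Lengths are in mm, angles in rad, forces in N, time in s.
With the tool pointing down it reaches from about 375 to 925 mm from the base axis. Payload 5.7 kg.
Tool frame: the origin (TCP) lies at the very end of the fingers, on their centre line; the grasp point (between the pads) lies 19 mm behind it (r.grip_depth is the distance from the TCP to the grasp point, in mm); z points along the fingers, y is the line along which they close (so a half turn about z gives the same grasp; the last joint's range is limited). The gripper opens to 88 mm and grips with 3 to 60 N. Pads are 20 mm wide; open, the fingers measure 115 mm over their backs; the gripper's body (75 mm by 178 mm) begins 61 mm behind the grasp point.
Start: joints at [1.148, 0.359, 1.51, -0, 1.272, -0.115], TCP at [181.77, 571.771, 222.623] pointing down, gripper open.
Joint ranges: [-2.97, 2.97], [-1.01, 2.36], [0.21, 2.38], [-0.96, 4.11], [0.2, 2.71], [-2.98, 2.98]. Speed limits (rad/s): [2.39, 2.39, 3.14, 3.14, 3.14, 3.14].

## Interface

Orientations are given as [roll, pitch, yaw] about the fixed x, y, z axes, in that order (R = Rz(yaw) Ry(pitch) Rx(roll)).
In Python, from station import r, eyes gives the robot as it stands. The module is installed in compiled form; this text tells all that it offers.
- The arm moves only by the tool send_rows, never from a script. Its argument "steps" is a list of rows, each an object with "offset": the shift along the tool's x, y, z in mm, a list of three; "angular": the turn, a rotation vector about the tool's x, y, z in degrees, a list of three; "fingers": the opening, from 0 (shut) to 1 (fully open). A call has 1 to 12 rows; each row is the pose to reach, as a shift and turn from the pose commanded when the call began, along the tool's axes at that moment; what a row does not reach only later rows make up. A row lasts 1/10 s, in which the tool goes at most 50 mm and 8.59 degrees, less where a joint would pass 70% of its speed; a pose out of reach is approached as far as the arm can. A call with a gripper value outside its range is refused whole. The fingers move at their own pace and stop on an object; "force" is the grip in N (left out, the last holds). Time passes only in rows, so rows that repeat a pose let the fingers close. It gives the time, the measured TCP pose, the force, the opening and the grip force at its end, in the units of the state.
- r.sense(): the state, without advancing time (a new reading comes with each control period).
- eyes.camera(name): name is "scene" or "top" or "wrist"; returns a dict with "frame" (420x560x3 uint8, red, green, blue), "K" (3x3 intrinsics, pixels), "distortion" ([k1, k2, p1, p2, k3] as OpenCV has them; the pictures are not rectified), "camera_from_world" (4x4, takes a point from world to camera coordinates). Camera axes: x right, y up, looking along -z (the intrinsics and any distortion apply to the point x, -y, -z); pixel columns grow to the right and rows downward; lengths in mm; the calibration is good to about 2 mm. A picture is of the moment at which its call begins. There is no depth.
- r.job_done(): hands the job in; it is judged then, once.
Trained networks look in a picture, given as the dict that the camera call returned (one of the last four; its "shot" number tells which), for a name from the list of things; names that differ only in an ending like _2 or _b are one class to them, and where a whole thing is asked for, a point or a joint stands for the part that bears it (a point fixed in the world has none). Each returns a list of dicts, best first, with "score" (0 to 1); they miss things now and then, are a little off and sometimes report something else, mostly with a low value. They report only what shows in the picture. A call takes as long as a camera call.
- eyes.search_frame(thing, picture): "box" ([left, top, width, height] in pixels, round what is visible of it).
- eyes.tip_of(thing, picture): "uv" ([column, row] in pixels: a listed point, or the origin of a listed thing).
The state is a dict: "clock": time; "joints": joint angles; "qvel": joint speeds; "joint_efforts": joint torques, N m; "tool_pos": TCP position; "ee_rot": TCP orientation; "wrist_force": force on the tool from outside, world axes, zero at the start; "torque": the same for the moment, N m; "width": finger opening in mm; "grip_force": force on a finger pad.
Only numpy, scipy, OpenCV 4.12 (cv2) and the standard library are available. Lean on these libraries where they do the work, as an engineer would, in place of code of your own. Each camera call takes 0.05 s, during which the arm holds its last target. There are 200 camera calls.

## Working session

There is one attempt and no reset: what is moved stays moved. The work goes in short steps, Python scripts to look and compute and a tool call to move; the robot and the scene stay as the last step left them, time stands still between calls to the robot, and variables do not carry over. Pictures are saved under pics/ and viewed, at most 10 in all, crops included, and the job is handed in when it is done.

Besides the shell and the picture viewer there is one more tool, called after "Emit:" as name(argument=value, ...), one argument or row to a line, values as JSON. send_rows: Moves the arm, as the interface text tells. Its arguments: {"type":"object","properties":{"steps":{"type":"array"},"force":{"type":"number"}},"required":["steps"]}

```bash
mkdir -p pics; cat > h.py <<'E'
import numpy as np, cv2
from station import r, eyes
def ray(p,uv):
    u=cv2.undistortPoints(np.array([[uv]],float),np.array(p["K"],float),np.array(p["distortion"],float))[0,0]
    T=np.array(p["camera_from_world"]);R=T[:3,:3];t=T[:3,3]
    return -R.T@t, R.T@np.array([u[0],-u[1],-1.])
def at(p,uv,z):
    o,d=ray(p,uv); return o+d*(z-o[2])/d[2]
def proj(p,X):
    T=np.array(p["camera_from_world"]);c=T[:3,:3]@np.array(X,float)+T[:3,3]
    return cv2.projectPoints(np.array([[c[0],-c[1],-c[2]]]),np.zeros(3),np.zeros(3),np.array(p["K"],float),np.array(p["distortion"],float))[0][0,0]
def save(p,n): cv2.imwrite(n,cv2.cvtColor(p["frame"],cv2.COLOR_RGB2BGR))
E
cat > a.py <<'E'
from h import *
for c in ["top","scene"]:
    p=eyes.camera(c); save(p,f"pics/{c}1.png")
    for n,z in [("box",0),("cover",85),("ridge",105),("deck",85),("well",8),("lunchbox",0),("jar",0),("mug",0),("can",0),("ramekin",0)]:
        for d in eyes.tip_of(n,p)[:1]: print(c,n,round(d["score"],2),np.round(d["uv"]),at(p,d["uv"],z).round(1))
print(r.sense())
E
python3 a.py
```

```text
top box 0.92 [347. 197.] [ 609.  -114.3    0. ]
top cover 0.59 [346. 214.] [559.6 -98.4  85. ]
top ridge 0.64 [340. 234.] [516.6 -82.5 105. ]
top deck 0.77 [367. 163.] [ 665.5 -141.6   85. ]
top lunchbox 0.76 [242. 130.] [753.4 120.8   0. ]
top jar 0.86 [439. 226.] [ 551.7 -320.9    0. ]
top mug 0.62 [437. 266.] [ 462.1 -314.7    0. ]
top can 0.49 [241. 128.] [758.  122.5   0. ]
top ramekin 0.66 [294. 265.] [458.3  -1.4   0. ]
scene box 0.74 [252. 312.] [ 609.4 -115.2    0. ]
scene cover 0.6 [234. 263.] [562.  -93.7  85. ]
scene ridge 0.7 [216. 240.] [510.1 -77.4 105. ]
scene deck 0.96 [272. 302.] [ 671.9 -142.    85. ]
scene lunchbox 0.91 [377. 264.] [759.3 125.8   0. ]
scene jar 0.57 [155. 384.] [ 559.2 -325.6    0. ]
scene can 0.68 [157. 280.] [ 398.8 -140.9    0. ]
scene ramekin 0.85 [224. 247.] [453.7  10.5   0. ]
{'clock': 1.1, 'joints': array([ 1.14788431e+00,  3.58804292e-01,  1.51039566e+00,  9.27010100e-06,
        1.27249364e+00, -1.15116355e-01]), 'qvel': array([-2.36577983e-04, -5.42606560e-05,  1.82824165e-04,  9.31010139e-04,
       -1.68631309e-04,  8.33684118e-04]), 'joint_efforts': array([-5.38685217e-04, -5.15343904e+01, -2.71124393e+01,  6.72900374e-02,
        2.45941943e-02, -1.66294882e-05]), 'tool_pos': array([181.77773121, 571.77381654, 222.62187173]), 'ee_rot': array([-3.14149340e+00, -2.03958744e-05,  2.83379426e+00]), 'wrist_force': array([-0.69828758,  0.14599116,  1.03054931]), 'torque': array([ 0.00976613,  0.07884305, -0.01851034]), 'grip_force': 0.0, 'width': 87.78222595912709}
```

View pics/top1.png

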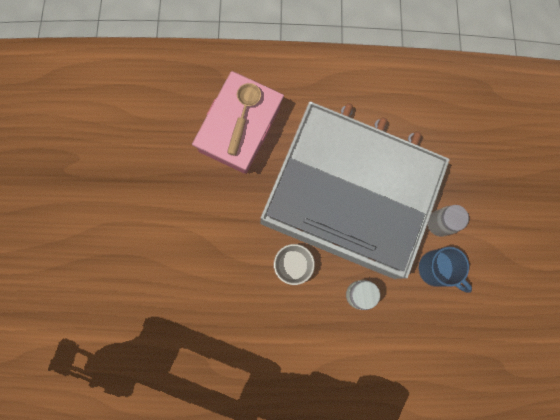

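View pics/scene1.png

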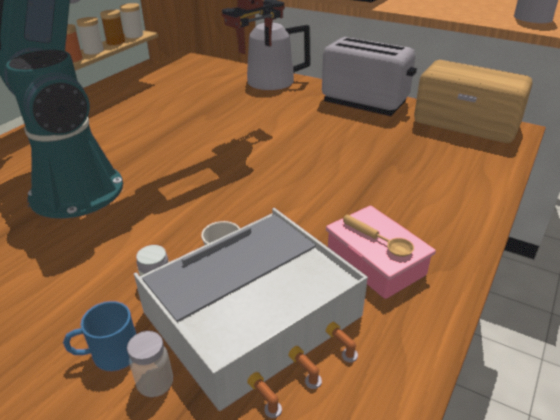

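The top view shows the box with corners about (311,103), (447,158), (264,218) and (408,275). The ridge runs from (305,219) to (376,247). The can at (365,295) and ramekin at (295,263) are just in front of it, and the jar and mug are to the right. In the scene view the cover is closed, with corners near (275,216), (141,281) and (363,281).

```bash
cat > b.py <<'E'
from h import *
from scipy.optimize import least_squares
p=eyes.camera("top"); q=eyes.camera("scene")
obs=[(p,(311,103),(132,156,97)),(p,(447,158),(132,-156,97)),(p,(264,218),(-130,156,97)),(p,(408,275),(-130,-156,97)),
 (q,(275,215),(-130,156,97)),(q,(141,281),(-130,-156,97)),(q,(363,281),(132,156,97))]
def W(s,X):
    c,n=np.cos(s[2]),np.sin(s[2]); return np.array([s[0]+c*X[0]-n*X[1],s[1]+n*X[0]+c*X[1],X[2]])
f=lambda s:np.concatenate([proj(c,W(s,X))-uv for c,uv,X in obs])
s=least_squares(f,[609,-114,-.38],loss="soft_l1").x
print(s,np.degrees(s[2])); print(f(s).reshape(-1,2).round(1))
np.save("box.npy",s)
def B(X): c,n=np.cos(s[2]),np.sin(s[2]); d=X[:2]-s[:2]; return np.round([c*d[0]+n*d[1],-n*d[0]+c*d[1]],1)
for u in [(305,219),(376,247),(304,222),(374,249)]: print(B(at(p,u,105)))
for n in ["ridge","cover","deck"]:
  for c in (p,q):
    for d in eyes.tip_of(n,c)[:1]: print(n,B(at(c,d["uv"],{"ridge":105}.get(n,85))))
for n,z,uv in [("can",70,(365,295)),("ramekin",45,(295,263)),("jar",95,(456,217)),("mug",85,(451,264))]: X=at(p,uv,z);print(n,X.round(),B(X))
E
python3 b.py; cat > c.py <<'E'
E
python3 - <<'E'
from h import *
p=eyes.camera("top"); im=p["frame"][95:320,250:490]
cv2.imwrite("pics/crop.png",cv2.cvtColor(cv2.resize(im,None,fx=3.2,fy=2.6,interpolation=2)[:, :768],4))
E
```

```text
[ 6.14023175e+02 -1.22776513e+02 -3.60471354e-01] -20.653487223677693
[[ 0.2 -3.1]
 [ 4.  -0.9]
 [-1.2 -1.5]
 [ 1.8  1.3]
 [-1.2 -5.4]
 [-7.9 -4.7]
 [ 4.7 -1.8]]
[-104.3   77.8]
[-102.7  -71.3]
[-110.5   77.4]
[-107.8  -69. ]
ridge [-105.2    3.4]
ridge [-105.7    8.2]
cover [-55.5   3. ]
cover [-61.8   6.2]
deck [58.5  2.8]
deck [59.   2.2]
can [ 399. -139.   70.] [-195.2  -91.3]
ramekin [461.   0.  45.] [-186.6   61. ]
jar [ 558. -322.   95.] [  18.  -206.1]
mug [ 464. -313.   85.] [ -73.7 -231. ]
```

View pics/crop.png

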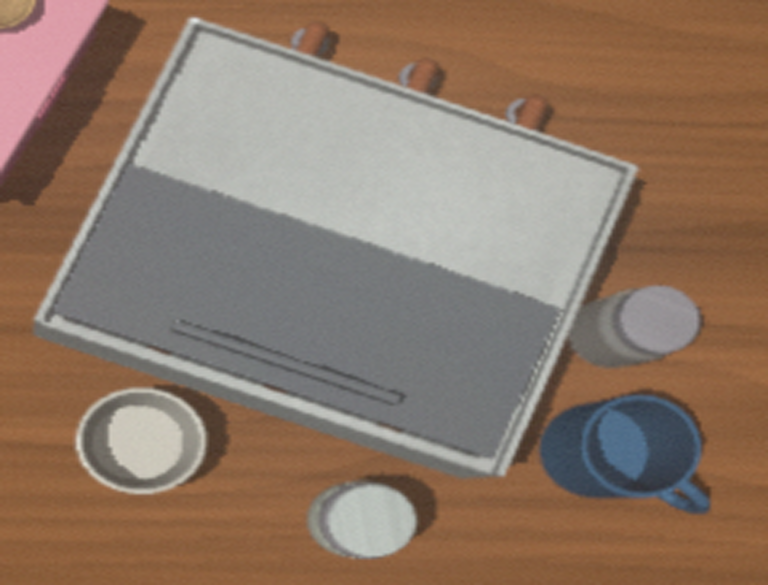

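```bash
python3 - <<'E'
import re
t=open("b.py").read()
t=t[:t.index("obs=")]+"""obs=[(p,(310,102),(132,156,97)),(p,(448.7,158.3),(132,-156,97)),(p,(262.3,217.5),(-130,156,97)),(p,(407.5,274),(-130,-156,97)),
 (q,(276,213),(-130,156,97)),(q,(363,280),(132,156,97))]
"""+t[t.index("def W"):]
open("b.py","w").write(t)
E
python3 b.py
python3 - <<'E'
from h import *
s=r.sense(); print(s["tool_pos"],s["ee_rot"],s["clock"])
E
```

```text
[ 6.12397868e+02 -1.20535682e+02 -3.64696608e-01] -20.895576428754133
[[ 0.4 -1.5]
 [ 1.5 -0.1]
 [-0.8 -0.6]
 [ 0.8  3.3]
 [-1.9 -4.1]
 [ 4.4 -1.6]]
[-102.3   75.8]
[-100.   -73.2]
[-108.5   75.4]
[-105.2  -70.9]
ridge [-108.7    3.8]
ridge [-105.5    4.5]
cover [-56.2   4.2]
cover [-61.3   4.7]
deck [63.9  2.3]
deck [67.1 -1.2]
can [ 399. -139.   70.] [-192.4  -93.6]
ramekin [461.   0.  45.] [-184.6   58.7]
jar [ 558. -322.   95.] [  21.2 -207.6]
mug [ 464. -313.   85.] [ -70.4 -232.9]
[181.7712691  571.77725647 222.63345644] [-3.14151896e+00 -6.61435551e-05  2.83374022e+00] 1.95
```

```bash
cat >> h.py <<'E'
from scipy.spatial.transform import Rotation as Ro
def go(*pts,yaw=None):
    b=np.load("box.npy"); s=r.sense(); R=Ro.from_euler("xyz",s["ee_rot"]); c,n=np.cos(b[2]),np.sin(b[2])
    for X in pts:
        w=np.array([b[0]+c*X[0]-n*X[1],b[1]+n*X[0]+c*X[1],X[2]])
        print(X,"world",w.round(),"offset",R.inv().apply(w-s["tool_pos"]).round(1))
    if yaw is not None: print("angular",(R.inv()*Ro.from_euler("xyz",[np.pi,0,yaw])).as_rotvec(degrees=True).round(2))
    d=s["tool_pos"][:2]-b[:2]
    print("now box",np.round([c*d[0]+n*d[1],-n*d[0]+c*d[1],s["tool_pos"][2]],1),s["ee_rot"].round(3),s["wrist_force"].round(1),s["width"],s["clock"])
E
python3 - <<'E'
from h import *
b=np.load("box.npy"); go((-142,0,200),(-142,0,130),yaw=b[2]+np.pi)
E
```

```text
(-142, 0, 200) world [480. -70. 200.] offset [-478.4 -521.2   22.6]
(-142, 0, 130) world [480. -70. 130.] offset [-478.4 -521.2   92.6]
angular [-0.   -0.    3.26]
now box [-649.2  493.2  222.6] [-3.142 -0.     2.834] [ 0.8  0.2 -0.2] 87.78804696352594 1.95
```

Emit:
send_rows(
  steps=[
    {"offset":[-478.4,-521.2,22.6],"angular":[0,0,3.3],"fingers":1},
    {"offset":[-478.4,-521.2,22.6],"angular":[0,0,3.3],"fingers":1},
    {"offset":[-478.4,-521.2,22.6],"angular":[0,0,3.3],"fingers":1},
    {"offset":[-478.4,-521.2,22.6],"angular":[0,0,3.3],"fingers":1},
    {"offset":[-478.4,-521.2,22.6],"angular":[0,0,3.3],"fingers":1},
    {"offset":[-478.4,-521.2,22.6],"angular":[0,0,3.3],"fingers":1},
    {"offset":[-478.4,-521.2,22.6],"angular":[0,0,3.3],"fingers":1},
    {"offset":[-478.4,-521.2,22.6],"angular":[0,0,3.3],"fingers":1},
    {"offset":[-478.4,-521.2,22.6],"angular":[0,0,3.3],"fingers":1},
    {"offset":[-478.4,-521.2,22.6],"angular":[0,0,3.3],"fingers":1},
    {"offset":[-478.4,-521.2,22.6],"angular":[0,0,3.3],"fingers":1},
    {"offset":[-478.4,-521.2,22.6],"angular":[0,0,3.3],"fingers":1},
  ],
)

```text
clock: 3.15
tool_pos: [435.1, 25.8, 203.8]
ee_rot: [3.141, 0.001, 2.776]
wrist_force: [1.0, 1.0, 0.0]
width: 87.5
grip_force: 0.0
```

```bash
python3 - <<'E'
from h import *
b=np.load("box.npy"); go((-142,0,200),(-142,0,130),yaw=b[2]+np.pi)
p=eyes.camera("wrist"); save(p,"pics/w1.png")
for n in ["ridge","cover","deck"]:
    for d in eyes.tip_of(n,p)[:1]: print(n,d)
E
```

```text
(-142, 0, 200) world [480. -70. 200.] offset [-75.9 -73.4   3.9]
(-142, 0, 130) world [480. -70. 130.] offset [-75.9 -73.4  73.9]
angular [ 0.02  0.06 -0.06]
now box [-217.9   73.4  203.8] [3.141e+00 1.000e-03 2.776e+00] [1. 1. 0.] 87.47227195744841 3.15
ridge {'uv': [207.6, 326.1], 'score': 0.95}
cover {'uv': [214.0, 351.3], 'score': 0.84}
```

Emit:
send_rows(
  steps=[
    {"offset":[-38,-37,3],"angular":[0,0,0],"fingers":1},
    {"offset":[-76,-73,4],"angular":[0,0,0],"fingers":1},
    {"offset":[-76,-73,40],"angular":[0,0,0],"fingers":1},
    {"offset":[-76,-73,40],"angular":[0,0,0],"fingers":1},
    {"offset":[-76,-73,40],"angular":[0,0,0],"fingers":1},
  ],
)

```text
clock: 3.85
tool_pos: [477.6, -65.4, 163.1]
ee_rot: [3.141, -0.004, 2.778]
wrist_force: [-0.1, 1.1, -0.9]
width: 88.0
grip_force: 0.0
```

```bash
python3 - <<'E'
from h import *
b=np.load("box.npy"); go((-142,0,97),(-128,0,97),(0,0,97),yaw=b[2]+np.pi)
p=eyes.camera("wrist"); save(p,"pics/w2.png")
B=lambda X:(Ro.from_euler("z",-b[2]).apply([X[0]-b[0],X[1]-b[1],0]))[:2].round(1)
for n,z in [("ridge",105),("cover",85),("deck",85)]:
    for d in eyes.tip_of(n,p)[:1]: print(n,d,B(at(p,d["uv"],z)))
E
```

```text
(-142, 0, 97) world [480. -70.  97.] offset [-3.8 -3.4 66.1]
(-128, 0, 97) world [493. -75.  97.] offset [-17.8  -3.4  66.1]
(0, 0, 97) world [ 612. -121.   97.] offset [-145.8   -3.5   65.6]
angular [ 0.01 -0.21  0.05]
now box [-145.6    3.4  163.1] [ 3.141 -0.004  2.778] [-0.1  1.1 -0.9] 88.00959677772939 3.85
ridge {'uv': [283.3, 282.8], 'score': 0.59} [-100.2    5.8]
cover {'uv': [282.2, 316.0], 'score': 0.55} [-57.    5.1]
```

View pics/w2.png

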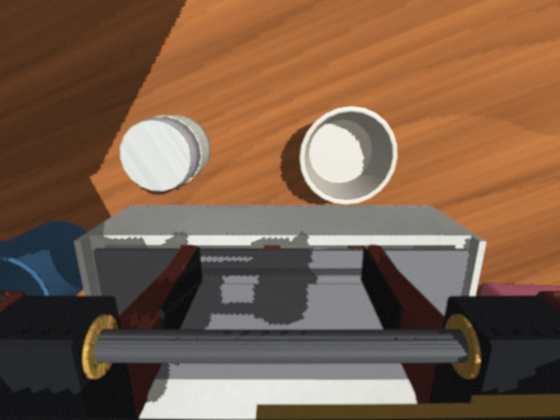

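The wrist view shows the front wall's corners at about (78,240) and (485,240). The ridge is near row 280, with the fingertips at (195,250) and (375,248).

```bash
python3 - <<'E'
from h import *
b=np.load("box.npy"); p=eyes.camera("wrist")
B=lambda X:(Ro.from_euler("z",-b[2]).apply([X[0]-b[0],X[1]-b[1],0]))[:2].round(1)
for uv,z in [((79,239),97),((485,240),97),((105,246),85),((457,246),85)]: print(uv,B(at(p,uv,z)))
for X in [(-130,156,97),(-130,-156,97),(-104,0,105),(-108,0,105)]:
    print(X,proj(p,Ro.from_euler("z",b[2]).apply(X)+[b[0],b[1],0]))
E
```

```text
(79, 239) [-128.7 -149.5]
(485, 240) [-128.7  158.6]
(105, 246) [-117.7 -137.4]
(457, 246) [-118.5  145. ]
(-130, 156, 97) [481.90676934 238.40912118]
(-130, -156, 97) [ 70.17503635 237.34093547]
(-104, 0, 105) [275.78621887 274.20039265]
(-108, 0, 105) [275.77213512 269.42490804]
```

```bash
python3 - <<'E'
from h import *
b=np.load("box.npy"); b[:2]+=Ro.from_euler("z",b[2]).apply([1,4,0])[:2]; np.save("box.npy",b)
go((-142,0,97),(-125,0,97),(0,0,97))
E
```

```text
(-142, 0, 97) world [482. -67.  97.] offset [-2.2  0.9 67.7]
(-125, 0, 97) world [498. -73.  97.] offset [-19.2   0.9  67.7]
(0, 0, 97) world [ 615. -117.   97.] offset [-144.2    0.7   67.9]
now box [-144.3   -0.9  164.7] [3.141e+00 2.000e-03 2.778e+00] [-0.2 -0.1 -0.1] 87.77902187607646 4.1
```

Emit:
send_rows(
  steps=[
    {"offset":[-2,1,35],"angular":[0,0,0],"fingers":1},
    {"offset":[-2,1,67],"angular":[0,0,0],"fingers":1},
    {"offset":[-2,1,67.5],"angular":[0,0,0],"fingers":1},
    {"offset":[-12,1,67.5],"angular":[0,0,0],"fingers":1},
    {"offset":[-20,1,67.5],"angular":[0,0,0],"fingers":1},
    {"offset":[-28,1,67.5],"angular":[0,0,0],"fingers":1},
    {"offset":[-36,1,67.5],"angular":[0,0,0],"fingers":1},
    {"offset":[-44,1,67.5],"angular":[0,0,0],"fingers":1},
  ],
)

```text
clock: 4.9
tool_pos: [520.7, -82.3, 96.5]
ee_rot: [-3.141, -0.001, 2.776]
wrist_force: [-4.4, 1.6, 3.6]
width: 87.8
grip_force: 2.3
```

```bash
python3 - <<'E'
from h import *
go((-50,0,97),(0,0,97),(10,0,97),(20,0,97))
E
```

```text
(-50, 0, 97) world [568. -99.  97.] offset [-50.3   1.   -0.5]
(0, 0, 97) world [ 615. -117.   97.] offset [-100.3    1.    -0.6]
(10, 0, 97) world [ 624. -121.   97.] offset [-110.3    1.1   -0.6]
(20, 0, 97) world [ 633. -124.   97.] offset [-120.3    1.1   -0.6]
now box [-100.3   -1.    96.5] [-3.141e+00 -1.000e-03  2.776e+00] [-4.4  1.6  3.6] 87.76285655589209 4.9
```

Emit:
send_rows(
  steps=[
    {"offset":[-12,1,0],"angular":[0,0,0],"fingers":1},
    {"offset":[-24,1,0],"angular":[0,0,0],"fingers":1},
    {"offset":[-36,1,0],"angular":[0,0,0],"fingers":1},
    {"offset":[-48,1,0],"angular":[0,0,0],"fingers":1},
    {"offset":[-60,1,0],"angular":[0,0,0],"fingers":1},
    {"offset":[-70,1,0],"angular":[0,0,0],"fingers":1},
    {"offset":[-80,1,0],"angular":[0,0,0],"fingers":1},
    {"offset":[-88,1,0],"angular":[0,0,0],"fingers":1},
    {"offset":[-94,1,0],"angular":[0,0,0],"fingers":1},
    {"offset":[-97,1,0],"angular":[0,0,0],"fingers":1},
  ],
)

```text
clock: 5.9
tool_pos: [612.4, -116.3, 95.9]
ee_rot: [-3.141, 0.0, 2.776]
wrist_force: [-4.6, 1.2, 4.8]
width: 87.9
grip_force: 2.5
```

```bash
python3 - <<'E'
from h import *
go((6,0,97))
E
```

```text
(6, 0, 97) world [ 620. -119.   97.] offset [-8.5  0.1 -1.1]
now box [-2.5 -0.1 95.9] [-3.141  0.     2.776] [-4.6  1.2  4.8] 87.85475062099023 5.9
```

Emit:
send_rows(
  steps=[
    {"offset":[-3,0,0],"angular":[0,0,0],"fingers":1},
    {"offset":[-6,0,0],"angular":[0,0,0],"fingers":1},
    {"offset":[-8,0,0],"angular":[0,0,0],"fingers":1},
    {"offset":[-8,0,0],"angular":[0,0,0],"fingers":1},
  ],
)

```text
clock: 6.3
tool_pos: [617.1, -118.1, 95.9]
ee_rot: [-3.141, -0.004, 2.777]
wrist_force: [-9.0, 2.5, 6.8]
width: 87.7
grip_force: 4.3
```

Emit:
send_rows(
  steps=[
    {"offset":[-2,0,0],"angular":[0,0,0],"fingers":1},
    {"offset":[-4,0,0],"angular":[0,0,0],"fingers":1},
    {"offset":[-4,0,0],"angular":[0,0,0],"fingers":1},
  ],
)

```text
clock: 6.6
tool_pos: [617.2, -118.1, 95.8]
ee_rot: [-3.141, -0.011, 2.777]
wrist_force: [-17.8, 6.2, 15.3]
width: 88.2
grip_force: 9.0
```

Emit:
send_rows(
  steps=[
    {"offset":[6,0,0],"angular":[0,0,0],"fingers":0.8},
    {"offset":[18,0,0],"angular":[0,0,0],"fingers":0.5},
    {"offset":[30,0,-40],"angular":[0,0,0],"fingers":0},
    {"offset":[60,0,-80],"angular":[0,0,0],"fingers":0},
    {"offset":[100,0,-120],"angular":[0,0,0],"fingers":0},
    {"offset":[130,0,-120],"angular":[0,0,0],"fingers":0},
    {"offset":[130,0,-120],"angular":[0,0,0],"fingers":0},
  ],
)

```text
clock: 7.3
tool_pos: [498.5, -72.5, 217.5]
ee_rot: [3.141, 0.002, 2.777]
wrist_force: [0.2, -0.1, -0.3]
width: 35.3
grip_force: 0.0
```

```bash
python3 - <<'E'
from h import *
b=np.load("box.npy")
B=lambda X:(Ro.from_euler("z",-b[2]).apply([X[0]-b[0],X[1]-b[1],0]))[:2].round(1)
for c in ["wrist","top","scene"]:
    p=eyes.camera(c); save(p,f"pics/{c}3.png")
    for n,z in [("marked_end",68),("plain1_end",68),("plain2_end",68),("marked_valve",0),("ridge",105),("cover",85),("well",8)]:
        for d in eyes.tip_of(n,p)[:2]: print(c,n,round(d["score"],2),np.round(d["uv"]),B(at(p,d["uv"],z)))
go((-100,0,200))
E
```

```text
wrist marked_end 0.62 [198. 216.] [-100.6  -82. ]
wrist marked_end 0.39 [515. 337.] [ 45.  268.7]
wrist plain1_end 0.93 [359. 216.] [-101.7   78.9]
wrist plain1_end 0.16 [279. 228.] [-87.9  -1.4]
wrist plain2_end 0.81 [274. 218.] [-98.5  -6.2]
wrist marked_valve 0.91 [206. 242.] [-43.8 -93.8]
wrist marked_valve 0.41 [281. 359.] [135.1   0.5]
wrist ridge 0.91 [282. 342.] [20.   1.4]
wrist cover 0.66 [280. 360.] [60.2 -0.8]
wrist cover 0.65 [118. 286.] [ -31.1 -164.8]
wrist well 0.56 [281. 228.] [-65.2   0.9]
top marked_end 0.55 [361. 178.] [27.4 -4.4]
top ridge 0.96 [363. 178.] [17.3 -4.9]
top cover 0.94 [369. 159.] [66.2 -4.1]
top cover 0.72 [241. 128.] [ 24.  260.9]
top well 0.57 [342. 221.] [-61.5  -6.6]
scene marked_end 0.67 [183. 276.] [-103.9  -79.9]
scene plain1_end 0.66 [254. 240.] [-104.2   80.5]
scene plain2_end 0.82 [220. 257.] [-104.1   -0.3]
scene marked_valve 0.76 [198. 320.] [-51.  -89.4]
scene ridge 0.57 [258. 278.] [18.8  2.7]
scene cover 0.84 [273. 300.] [60.5  0.8]
scene cover 0.57 [255. 278.] [-0.7  8.5]
(-100, 0, 200) world [521. -81. 200.] offset [-21.3  -0.1  16. ]
now box [-1.213e+02  1.000e-01  2.160e+02] [-3.142  0.     2.776] [ 0.5 -0.1  0.7] 0.2541882158216113 8.5
```

View pics/wrist3.png

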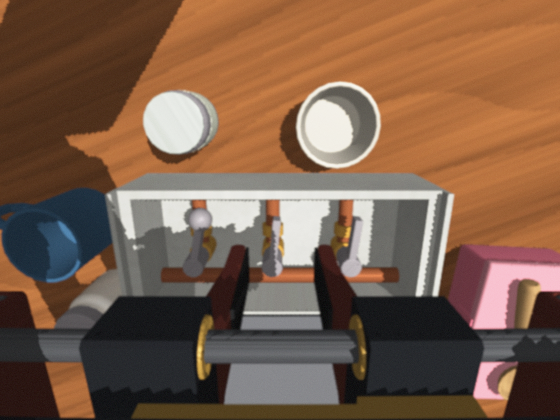

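View pics/top3.png

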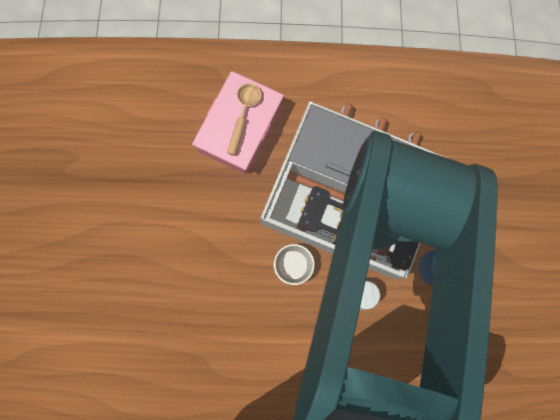

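The wrist view shows the cover back on the deck, with the ridge at box x ≈ 20. The ball handle is at (200,217) on the valve at y = -90, and the plain handles are at (274,220) and (355,218). The top view is largely blocked by the arm, but it also shows the cover on the deck.

Emit:
send_rows(
  steps=[
    {"offset":[-15,-45,30],"angular":[0,0,0],"fingers":0},
    {"offset":[-30,-90,50],"angular":[0,0,0],"fingers":0},
    {"offset":[-44,-120,80],"angular":[0,0,0],"fingers":0},
    {"offset":[-44,-120,95],"angular":[0,0,0],"fingers":0},
    {"offset":[-44,-120,95],"angular":[0,0,0],"fingers":0},
  ],
)

```text
clock: 9.0
tool_pos: [497.9, -201.9, 118.7]
ee_rot: [3.141, -0.005, 2.774]
wrist_force: [-2.2, 0.1, -0.1]
width: 0.2
grip_force: 0.0
```

```bash
python3 - <<'E'
from h import *
b=np.load("box.npy"); b[:2]+=Ro.from_euler("z",b[2]).apply([-2.5,0,0])[:2]; np.save("box.npy",b)
B=lambda X:(Ro.from_euler("z",-b[2]).apply([X[0]-b[0],X[1]-b[1],0]))[:2].round(1)
go((-75,-120,60),yaw=b[2]+np.pi)
for c in ["wrist","top"]:
    p=eyes.camera(c); save(p,f"pics/{c}4.png")
    for n,z in [("marked_end",68),("plain1_end",68),("plain2_end",68),("marked_valve",0)]:
        for d in eyes.tip_of(n,p)[:2]: print(c,n,round(d["score"],2),np.round(d["uv"]),B(at(p,d["uv"],z)))
    if c=="wrist":
        R=Ro.from_euler("z",b[2])
        for X in [(-45,-90,75),(-97,-85,68),(-122,-140,85),(-122,140,85)]: print(X,proj(p,R.apply(X)+[b[0],b[1],0]).round())
E
```

```text
(-75, -120, 60) world [ 500. -202.   60.] offset [-1.7  0.8 58.7]
angular [ 0.04 -0.27 -0.17]
now box [ -76.4 -120.9  118.7] [ 3.141 -0.005  2.774] [-2.2  0.1 -0.1] 0.22409744273907475 9.0
wrist marked_end 0.74 [342. 202.] [-96.3 -79.5]
wrist plain1_end 0.19 [438. 406.] [81.8 10.8]
wrist plain2_end 0.95 [451. 204.] [-94.7  -4.9]
wrist marked_valve 0.94 [311. 239.] [-42.3 -92.6]
(-45, -90, 75) [324. 276.]
(-97, -85, 68) [333. 201.]
(-122, -140, 85) [248. 169.]
(-122, 140, 85) [701. 169.]
top marked_end 0.5 [375. 248.] [-96.2 -83.2]
top plain1_end 0.47 [302. 219.] [-96.5  76.3]
top plain1_end 0.24 [242. 121.] [ 46.2 269.3]
top plain2_end 0.71 [338. 233.] [-96.5  -1.8]
top marked_valve 0.65 [381. 230.] [-42.9 -95.9]
```

View pics/wrist4.png

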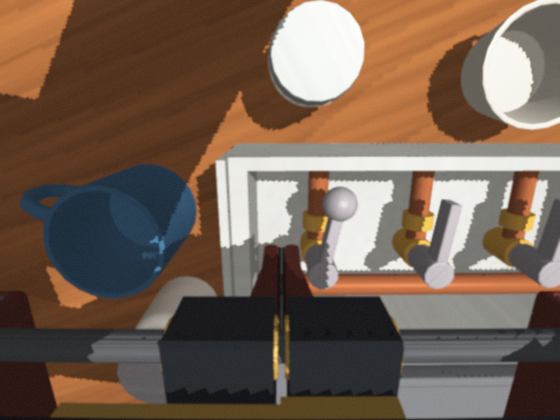

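The ball is at (340,203) and its hub at (322,277). Both match the prediction, with the handle at about 0.15 rad. The finger at (282,250) hangs on the ball handle's free side, so I can lower it.

Emit:
send_rows(
  steps=[
    {"offset":[0,0,30],"angular":[0,0,0],"fingers":0},
    {"offset":[0,0,55],"angular":[0,0,0],"fingers":0},
    {"offset":[0,0,58],"angular":[0,0,0],"fingers":0},
    {"offset":[0,6,58],"angular":[0,0,0],"fingers":0},
    {"offset":[0,12,58],"angular":[0,0,0],"fingers":0},
    {"offset":[0,12,58],"angular":[0,0,0],"fingers":0},
  ],
)

```text
clock: 10.1
tool_pos: [505.1, -190.0, 64.2]
ee_rot: [-3.141, 0.002, 2.777]
wrist_force: [0.3, -0.2, 0.3]
width: 0.4
grip_force: 0.0
```

```bash
python3 - <<'E'
from h import *
go()
P=lambda t:np.array([-45-30*np.cos(t)-17.5*np.sin(t),-90+30*np.sin(t)-17.5*np.cos(t)])
for a in list(range(8,97,8)): d=P(np.radians(a))-P(0); print(a,-d[0].round(1),d[1].round(1))
E
```

```text
now box [ -74.  -107.1   64.2] [-3.141e+00  2.000e-03  2.777e+00] [ 0.3 -0.2  0.3] 0.36550787167733007 10.1
8 2.1 4.3
16 3.7 8.9
24 4.5 13.7
32 4.7 18.6
40 4.2 23.4
48 3.1 28.1
56 1.3 32.6
64 -1.1 36.8
72 -4.1 40.6
80 -7.6 44.0
88 -11.5 46.9
96 -15.7 49.2
```

Emit:
send_rows(
  steps=[
    {"offset":[2,4,2],"angular":[0,0,8],"fingers":0},
    {"offset":[4,9,3],"angular":[0,0,16],"fingers":0},
    {"offset":[5,14,3],"angular":[0,0,24],"fingers":0},
    {"offset":[5,19,3],"angular":[0,0,32],"fingers":0},
    {"offset":[5,23,3],"angular":[0,0,40],"fingers":0},
    {"offset":[4,28,3],"angular":[0,0,48],"fingers":0},
    {"offset":[4,28,3],"angular":[0,0,48],"fingers":0},
  ],
)

```text
clock: 10.8
tool_pos: [512.0, -163.7, 61.2]
ee_rot: [3.139, 0.004, 1.938]
wrist_force: [2.1, -3.3, -0.3]
width: 0.7
grip_force: 1.6
```

```bash
cat > d.py <<'E'
from h import *
b=np.load("box.npy")
B=lambda X:(Ro.from_euler("z",-b[2]).apply([X[0]-b[0],X[1]-b[1],0]))[:2].round(1)
go()
for c in ["wrist","top","scene"]:
    p=eyes.camera(c); save(p,f"pics/{c}_{r.sense()['clock']:.1f}.png")
    for n,z in [("marked_end",68),("plain1_end",68),("plain2_end",68),("cover",85),("ridge",105)]:
        for d in eyes.tip_of(n,p)[:1]: print(c,n,round(d["score"],2),np.round(d["uv"]),B(at(p,d["uv"],z)))
E
python3 d.py
```

```text
now box [-76.9 -80.1  61.2] [3.139 0.004 1.938] [ 2.1 -3.3 -0.3] 0.7267536059546474 10.8
wrist marked_end 0.58 [305. 228.] [-82.7 -54. ]
wrist plain2_end 0.92 [357. 136.] [-96.3  -4.9]
top marked_end 0.43 [361. 240.] [-90. -50.]
top plain1_end 0.59 [303. 220.] [-98.7  73.2]
top plain2_end 0.46 [341. 233.] [-93.4  -7.8]
top cover 0.94 [368. 158.] [70.4 -2.6]
top ridge 0.69 [361. 181.] [13.1 -2.7]
scene marked_end 0.72 [235. 290.] [-11.6 -26. ]
scene plain1_end 0.81 [258. 241.] [-94.8  85.6]
scene plain2_end 0.47 [218. 259.] [-99.   -4.9]
scene cover 0.74 [272. 302.] [64.9 -1.5]
scene ridge 0.8 [255. 278.] [17.8 -2.8]
```

Emit:
send_rows(
  steps=[
    {"offset":[2,4,0],"angular":[0,0,8],"fingers":0},
    {"offset":[4,9,0],"angular":[0,0,16],"fingers":0},
    {"offset":[5,14,0],"angular":[0,0,24],"fingers":0},
    {"offset":[5,19,0],"angular":[0,0,32],"fingers":0},
    {"offset":[5,22,0],"angular":[0,0,38],"fingers":0},
    {"offset":[4,24,0],"angular":[0,0,42],"fingers":0},
    {"offset":[4,25,0],"angular":[0,0,42],"fingers":0},
  ],
)

```text
clock: 12.4
tool_pos: [530.3, -150.2, 59.7]
ee_rot: [-3.138, 0.001, 1.205]
wrist_force: [-3.1, -6.5, 4.5]
width: 0.4
grip_force: 3.4
```

```bash
python3 d.py
```

```text
now box [-64.7 -61.   59.7] [-3.138e+00  1.000e-03  1.205e+00] [-3.1 -6.5  4.5] 0.3901127322267976 12.4
wrist marked_end 0.88 [309. 230.] [-50.1 -37.5]
wrist plain1_end 0.27 [286. 141.] [-61.7   6.3]
wrist plain2_end 0.9 [212. 162.] [-96.3  -3.6]
wrist ridge 0.64 [517. 169.] [21.   0.2]
top marked_end 0.58 [360. 222.] [-57.6 -35. ]
top plain1_end 0.52 [301. 220.] [-99.9  77.5]
top plain2_end 0.71 [337. 234.] [-99.   -1.1]
top cover 0.6 [366. 160.] [65.2 -0.3]
top ridge 0.55 [360. 181.] [12.6 -0.9]
scene marked_end 0.74 [218. 282.] [-48.4 -38.6]
scene plain1_end 0.78 [257. 241.] [-96.3  84.2]
scene cover 0.85 [268. 304.] [63.8 -9.4]
scene ridge 0.71 [258. 279.] [23.3  0.2]
```

Emit:
send_rows(
  steps=[
    {"offset":[-3,1,0],"angular":[0,0,0],"fingers":0},
    {"offset":[-4,3,0],"angular":[0,0,0],"fingers":0},
    {"offset":[-4,4,0],"angular":[0,0,0],"fingers":0},
    {"offset":[-4,4,0],"angular":[0,0,0],"fingers":0},
  ],
)

```text
clock: 13.7
tool_pos: [533.1, -154.2, 59.4]
ee_rot: [-3.138, -0.001, 1.206]
wrist_force: [-2.1, 2.2, -0.0]
width: 0.3
grip_force: 1.4
```

Emit:
send_rows(
  steps=[
    {"offset":[0,2,0],"angular":[0,0,0],"fingers":0},
    {"offset":[0,3,0],"angular":[0,0,0],"fingers":0},
    {"offset":[0,3,0],"angular":[0,0,0],"fingers":0},
  ],
)

```text
clock: 14.0
tool_pos: [535.7, -155.2, 59.4]
ee_rot: [-3.138, -0.001, 1.205]
wrist_force: [-4.9, 3.4, -0.2]
width: 0.0
grip_force: 2.7
```

Emit:
send_rows(
  steps=[
    {"offset":[0,2,0],"angular":[0,0,0],"fingers":0},
    {"offset":[0,3,0],"angular":[0,0,0],"fingers":0},
    {"offset":[0,3,0],"angular":[0,0,0],"fingers":0},
  ],
)

```text
clock: 14.3
tool_pos: [535.7, -155.1, 59.4]
ee_rot: [-3.133, -0.001, 1.206]
wrist_force: [-11.0, 7.0, 8.1]
width: 0.5
grip_force: 6.0
```

Emit:
send_rows(
  steps=[
    {"offset":[0,-8,0],"angular":[0,0,0],"fingers":0},
    {"offset":[0,-18,0],"angular":[0,0,0],"fingers":0},
    {"offset":[0,-18,-40],"angular":[0,0,0],"fingers":0},
    {"offset":[0,-18,-80],"angular":[0,0,0],"fingers":0},
    {"offset":[-40,-40,-130],"angular":[0,0,0],"fingers":0},
    {"offset":[-40,-40,-150],"angular":[0,0,0],"fingers":0},
    {"offset":[-40,-40,-150],"angular":[0,0,0],"fingers":0},
  ],
)

```text
clock: 15.0
tool_pos: [490.6, -183.2, 215.0]
ee_rot: [3.131, 0.002, 1.204]
wrist_force: [0.7, -0.6, 0.0]
width: 0.6
grip_force: 0.0
```

```bash
python3 d.py; ls pics
```

```text
now box [ -89.9 -106.   215. ] [3.131e+00 2.000e-03 1.204e+00] [ 0.7 -0.6  0. ] 0.63180917330763 15.0
wrist marked_end 0.95 [329. 124.] [-43.9 -38.8]
wrist plain2_end 0.81 [272.  83.] [-95.6  -4.3]
wrist cover 0.94 [464.  79.] [65.4 -1.1]
wrist ridge 0.95 [420.  75.] [20.  -0.4]
top marked_end 0.2 [348. 195.] [-14.6   7.7]
top plain1_end 0.72 [301. 218.] [-94.7  78.3]
top plain2_end 0.67 [339. 234.] [-96.8  -4.8]
top cover 0.23 [367. 223.] [-58.  -47.3]
scene marked_end 0.9 [216. 280.] [-52.9 -38.9]
scene plain1_end 0.62 [255. 242.] [-94.7  78.4]
scene plain2_end 0.69 [217. 258.] [-104.1   -4.4]
scene cover 0.84 [273. 302.] [66.5 -0.6]
crop.png
scene1.png
scene3.png
scene_11.4.png
scene_13.1.png
scene_15.7.png
top1.png
top3.png
top4.png
top_11.2.png
top_12.8.png
top_15.3.png
w1.png
w2.png
wrist3.png
wrist4.png
wrist_10.8.png
wrist_12.4.png
wrist_15.1.png
```

View pics/wrist_15.1.png

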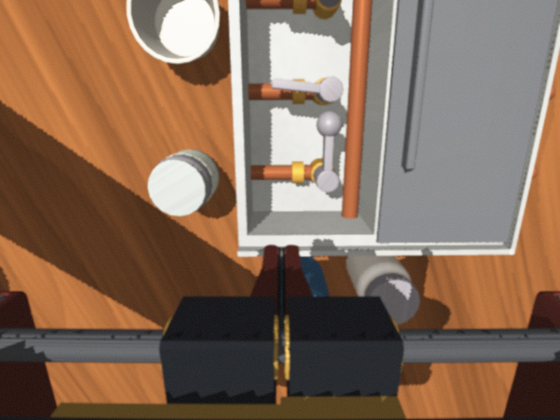

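View pics/scene_15.7.png

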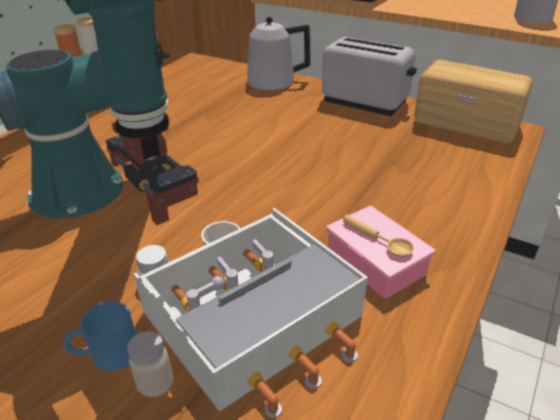

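The ball handle now lies along +y, from its hub at (328,180) to the ball at (329,124), parallel to the wall. The cover is against its stop, and the other handles and bench items haven't moved.

```bash
python3 -c "
from station import r; print(r.job_done())"
```

```text
the job is handed in; nothing more can be done
None
```

The cover is pushed back against its end stop and the ball-ended handle is turned fully shut; the camera images showed the other two handles and the bench items undisturbed, and the job is handed in (about 15.8 s of the 45 s used, no verdict returned).

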